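# Square, fit and lock the top arm of a pasta drying rack

### The arm

A 6-joint arm with a two-finger parallel gripper is mounted at the origin on a cart in front of the work surface, level with it; the furniture and walls round the work are solid. World frame = base frame: x ahead of the robot, y to its left, z up, the work surface at z = 0. Lengths are in m, angles in degrees, forces in N, time in s.
With the tool pointing down it reaches from about 0.4 to 0.825 m from the base axis. Payload 7 kg.
Tool frame: the origin (TCP) lies between the finger pads; the fingertips stand 25 mm ahead of it and the grasp point (between the pads) lies 6 mm ahead of it; z points along the fingers, y is the line along which they close (so a half turn about z gives the same grasp; the last joint's range is limited). The gripper opens to 88 mm and grips with 3 to 60 N. Pads are 19 mm wide; open, the fingers measure 130 mm over their backs; the gripper's body (78 mm by 193 mm) begins 47 mm behind the grasp point.
Start: joints at [92.367, 20.546, 0.682, 0, -70.136, -16.507], TCP at [0.165, 0.655, 0.252] pointing down, gripper open.
Joint ranges: [-176.03, 176.03], [-82.01, 121.73], [-58.28, 71.71], [-173.87, 95.51], [-174.79, -0.11], [-173.66, 173.66]. Speed limits (degrees/s): [136.94, 136.94, 172.46, 180, 180, 180].

### API

Orientations are given as [roll, pitch, yaw] about the fixed x, y, z axes, in that order (R = Rz(yaw) Ry(pitch) Rx(roll)).
In Python, from plant import r gives the robot as it stands.
- The arm moves only by the shell command python3 -m crank 'ROWS' [FORCE]. ROWS is JSON, a list of rows, each a list of 3 entries, a list of its own where there are three numbers: the turn, a rotation vector about the tool's x, y, z in degrees, then the shift along the tool's x, y, z in cm, then the closure, from -1 (fully open) to 1 (shut). In form: [[[wx, wy, wz], [dx, dy, dz], fingers], ...]. A call has 1 to 8 rows; each row shifts and turns the commanded pose from where the row before left it, along the tool's axes as they then stand; what a row does not reach is not made up. A row lasts 1/10 s, in which the tool goes at most 50 mm and 8.59 degrees, less where a joint would pass 70% of its speed; a pose out of reach is approached as far as the arm can. A call with a gripper value outside its range is refused whole. The fingers move at their own pace and stop on an object; FORCE is the grip in N (left out, the last holds). Time passes only in rows, so rows that do not move let the fingers close. It gives the time, the measured TCP pose, the force, the opening and the grip force at its end, in the units of the state.
- r.get_state(): the state, without advancing time (a new reading comes with each control period).
- r.capture(name): name is "side" or "top"; returns a dict with "color" (480x640x3 uint8, red, green, blue), "range_z" (480x640 float32, m along the optical axis (not along the pixel's ray), 0 where there is no reading), "intrinsics" (3x3 intrinsics, pixels), "k1" (the pictures are not rectified: a ray, as slopes to the right and down, at radius r is drawn at 1 + k1 r^2 times it, then the intrinsics apply), "world_from_camera" (4x4, takes a point from camera to world coordinates). Camera axes: x right, y down, z forward; pixel columns grow to the right and rows downward; lengths in m; the calibration is good to about 2 mm. A picture is of the moment at which its call begins.
- r.close_job(): hands the job in; it is judged then, once.
The state is a dict: "time_s": time; "joints": joint angles; "qd": joint speeds; "joint_torque": joint torques, N m; "tcp_pos": TCP position; "eef_rot": TCP orientation; "contact_force": force on the tool from outside, world axes, zero at the start; "moment": the same for the moment, N m; "gripper_width": finger opening in m; "gripper_force": force on a finger pad.
Only numpy, scipy, OpenCV 4.12 (cv2) and the standard library are available. Lean on these libraries where they do the work, as an engineer would, in place of code of your own. Each camera call takes 0.05 s, during which the arm holds its last target. There are 200 camera calls.

### The job

Get the pasta drying rack ready: turn the swivelling block on top of its post square to the foot, and slide the loose wooden arm through the block's square hole until its head sits against the block, so that it lies straight across over the side feet. Then take the turned locking peg from its stand on the front foot and put it down through the block's top hole and the slot in the arm, fully home; leave the things standing round the rack where they are.

Things in the scene. Friction and masses are not known exactly. Their poses are not given: they have to be found in the camera images.
- rack: The pasta rack, light wood, fixed: a 40 x 40 mm post on a crossed foot 18 mm high (85 mm to either side, 105 mm to the rear). Origin: under the post, on the table. Axes: y along the side feet, z up, -x along the front foot to the peg stand. Two fixed arms with heads cross the post at heights 148 and 106 mm and reach 150 mm to the left and right, a little to the rear.
- rack_eye (a point): Centre of the square hole in the top block, on the post's axis, 200 mm above the table; axes as the rack's, not the block's. The block (40 x 40 mm, from 169 to 228 mm high) swivels stiffly about the post's axis (0.2 N m) and starts turned 0.2 to 0.7 rad anticlockwise (from above) from square; how far is not given: look, or feel and turn it between the fingers.
- rack_pinhole (a point): Mouth of the round peg hole, centre of the block's top face, 228 mm above the table, on the post's axis; axes as the rack's. 12 mm across, straight down, through the square hole and on 20 mm into the wood below. The square hole is 22 x 22 mm and goes right through the block (40 mm), along y when square; the arm may enter from either side.
- batten_mid (a point): Balance point of the loose arm, half-way up. The arm is a light wood bar 20 x 20 mm, 95 to 160 g, lying right of the rack; y runs along it, z up. From here the bar goes 130 mm to its plain end (+y, bevelled 2 mm) and 90 mm to the shoulder of its head (-y).
- batten_slot (a point): Middle of the arm's upright slot (13 mm along the arm, 12.5 mm across, right through), 70 mm from batten_mid towards the head (-y). 20 mm further on is the shoulder of the head, a cross-piece 36 mm wide, 24 mm long, 20 mm high, at the end of the arm. When the shoulder touches the block's face, this slot lies under the peg hole.
- batten: The whole loose arm: axes as batten_mid, origin on the underside, 10 mm below batten_slot. The plain +y end goes through the block first, slot upright, as it lies on the table. Held by its middle it cannot go all the way: the hand meets the block 70 mm short of home; let go there, it hangs a few degrees head-down; then it is pushed on at the head, and may bind if askew.
- peg_head (a point): Grip of the locking peg, on its axis: 20 mm in diameter, from 10 mm below to 8 mm above this point. 24 mm below it is the underside of a 17 mm collar, then a shank 10 mm in diameter, 52 mm long, its last 7 mm tapering to 7 mm. z points up the peg. With the collar on the rim of its stand, or of the block when fully home, this point is 24 mm above that rim.
- peg: The locking peg, turned light wood, 86 mm long, 30 g; axes as peg_head, origin at the shank's tip, 76 mm below peg_head. It starts upright in its stand, a wooden tube 54 mm high and 33 mm wide, 130 mm in front (-x) of the post's centre, and is drawn up 52 mm to clear it. If the arm's slot is not under the hole the peg stops 34 mm too high.
- pepper_mill: Bystander: wooden pepper mill, 58 mm wide, 150 mm tall, at the left. Origin at the centre of its underside.
- salt_cellar: Bystander: turned wooden salt cellar with lid, 66 mm wide, 68 mm tall, does not move, at the left. Origin at the centre of its underside.
- kitchen_timer: Bystander: round wind-up timer, 66 mm wide, 48 mm tall, near the left front. Origin at the centre of its underside.
- ramekin_a: Bystander: small stoneware ramekin, 61 mm wide, 37 mm tall, in front, between arm and rack. Origin at the centre of its underside.
- garlic: Bystander: head of garlic, 50 mm wide, 48 mm tall, in front. Origin at the centre of its underside.

How it is judged:
By the outcome, as a careful person would: the job done as asked, in the order asked, and still so for the second after the job is handed in, with the robot touching nothing.
It also fails if it takes over 72 s, if anything falls off the work surface, if the arm or the gripper's body presses on something with over 40 N, if the wrist force passes 120 N, or if a joint passes its speed limit or range.

## Working session

There is one attempt and no reset: what is moved stays moved. The work goes in short steps, Python scripts to look and compute and a shell command to move; the robot and the scene stay as the last step left them, time stands still between calls to the robot, and variables do not carry over. Pictures are saved under pics/ and viewed, at most 10 in all, crops included, and the job is handed in when it is done.

```bash
ls; mkdir -p pics; cat > h.py <<'E'
import numpy as np, cv2
from plant import r
def cap(n,f=None):
    c=r.capture(n)
    if f: cv2.imwrite(f,cv2.cvtColor(c["color"],cv2.COLOR_RGB2BGR))
    return c
def cloud(c):
    K=np.array(c["intrinsics"]);z=c["range_z"];h,w=z.shape
    u,v=np.meshgrid(np.arange(w),np.arange(h))
    p=cv2.undistortPoints(np.stack([u,v],-1).reshape(-1,1,2).astype(float),K,np.array([c["k1"],0,0,0.])).reshape(h,w,2)
    P=np.concatenate([p*z[...,None],z[...,None]],-1)
    T=np.array(c["world_from_camera"]); W=P@T[:3,:3].T+T[:3,3]; W[z==0]=np.nan
    return W
def ray(c,uv,h):
    K=np.array(c["intrinsics"])
    p=cv2.undistortPoints(np.array(uv,float).reshape(-1,1,2),K,np.array([c["k1"],0,0,0.])).reshape(-1,2)
    T=np.array(c["world_from_camera"]); d=np.c_[p,np.ones(len(p))]@T[:3,:3].T; o=T[:3,3]
    return o+d*((h-o[2])/d[:,2])[:,None]
E
python3 - <<'E'
from h import *
for n in("side","top"):
    c=cap(n,f"pics/{n}0.png"); print(n,np.round(c["world_from_camera"],3).tolist(),c["k1"],c["intrinsics"])
    print((c["range_z"]>0).mean())
s=r.get_state();print(s)
E
```

```text
pics
side [[0.86, -0.252, 0.444, 0.017], [-0.51, -0.392, 0.765, -0.823], [-0.018, -0.885, -0.466, 0.688], [0.0, 0.0, 0.0, 1.0]] -0.019920655602154926 [[487.59289453   0.         311.35525615]
 [  0.         487.59289453 234.87384279]
 [  0.           0.           1.        ]]
0.99611328125
top [[0.017, -0.989, 0.15, 0.365], [-1.0, -0.017, 0.002, -0.004], [0.001, -0.15, -0.989, 1.199], [0.0, 0.0, 0.0, 1.0]] 0.038221279064068296 [[450.23951256   0.         323.32204927]
 [  0.         450.23951256 238.95117334]
 [  0.           0.           1.        ]]
0.996083984375
{'time_s': 0.1, 'joints': array([ 9.23664147e+01,  2.05835265e+01,  6.40245061e-01, -1.92652736e-02,
       -7.01371378e+01, -1.65066515e+01]), 'qd': array([ 0.13165758, -0.12156912,  0.12279535,  0.04902458,  0.01123856,
        0.03925945]), 'joint_torque': array([-1.60449283e-03, -5.84163058e+01,  2.93752635e+01,  7.01559439e+00,
        1.02114133e-02, -4.48985190e-05]), 'tcp_pos': array([0.16481906, 0.65414999, 0.25076378]), 'eef_rot': array([ 1.79917749e+02, -5.48597714e-03, -1.41467913e+01]), 'contact_force': array([-1.19430106,  0.34929598,  0.36160255]), 'moment': array([-0.02237994, -0.04618322, -0.01953303]), 'gripper_force': 0.0, 'gripper_width': 0.08755380612259135}
```

View pics/side0.png

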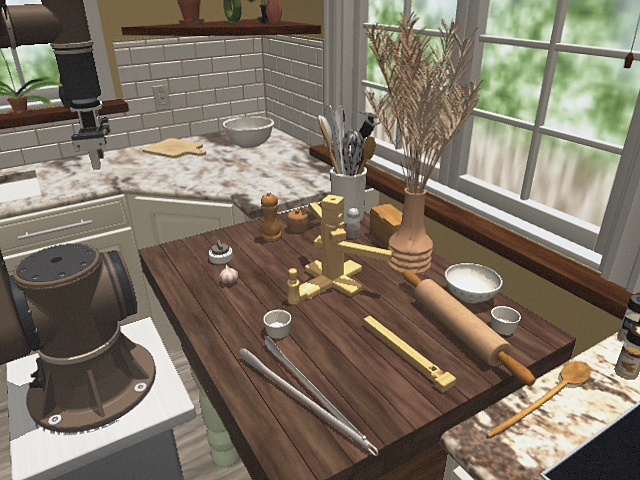

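View pics/top0.png

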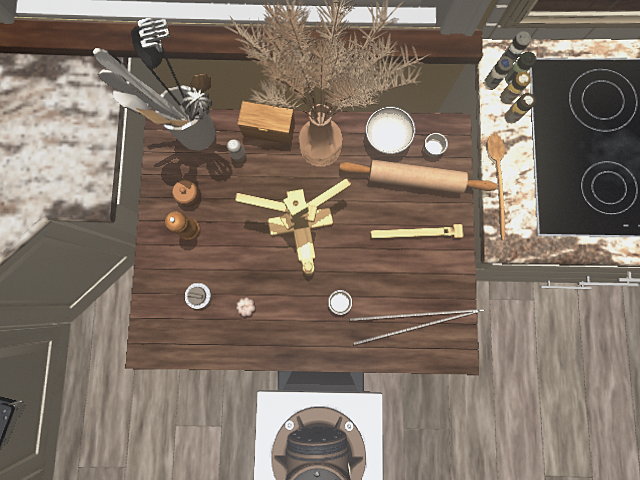

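The side view shows the rack (post top 333,205), the peg at (293,285) and the loose arm from (367,320) to (450,382). The top view shows the block at (295,201), turned, the peg at (308,267) and the arm from (372,235) to its head at (458,231).

```bash
cat > m.py <<'E'
from h import *
def wood(c):
    hsv=cv2.cvtColor(c["color"],cv2.COLOR_RGB2HSV)
    return cv2.inRange(hsv,(18,60,120),(32,255,255))>0
def fit(m,P,tag):
    q=P[m]; 
    if len(q)<6: print(tag,"few",len(q));return
    rc=cv2.minAreaRect((q[:,:2]*1000).astype(np.float32)); print(tag,len(q),"mean",np.round(np.nanmean(q,0),4),"medz %.4f"%np.nanmedian(q[:,2]),"rect",np.round(rc[0],1),np.round(rc[1],1),round(rc[2],1))
if __name__=="__main__":
  for n in("top","side"):
    c=cap(n);P=cloud(c);m=wood(c)&np.isfinite(P[...,2]);x,y,z=P[...,0],P[...,1],P[...,2]
    fit(m&(abs(y+.0)<.2)&(z>.222)&(z<.24)&(x>.4),P,n+" block")
    fit(m&(y<-.1)&(y>-.42)&(z>.012)&(z<.03)&(x>.3)&(x<.6),P,n+" batten")
    fit(m&(y<-.1)&(z>.012)&(z<.03)&(x>.3)&(x<.6)&(y<-.35),P,n+" batten head?")
    fit(m&(abs(y)<.15)&(z>.07)&(z<.1)&(x<.52)&(x>.3),P,n+" peg")
    fit(m&(abs(y)<.3)&(z>.0)&(z<.03)&(x<.8)&(x>.3)&(y>-.12),P,n+" foot")
    fit(m&(abs(y)<.3)&(z>.14)&(z<.165)&(x<.9)&(x>.3),P,n+" arm148")
  c=cap("top");cv2.imwrite("pics/c1.png",cv2.resize(cv2.cvtColor(c["color"][170:290,225:355],cv2.COLOR_RGB2BGR),None,fx=5,fy=5,interpolation=cv2.INTER_CUBIC))
E
python3 m.py
```

```text
top block 121 mean [0.5895 0.0591 0.228 ] medz 0.2281 rect [591.8  61.2] [41.2 39.8] 31.6
top batten 679 mean [ 0.5668 -0.2518  0.0198] medz 0.0199 rect [ 570.4 -248.3] [ 33.1 242.3] 1.8
top batten head? 86 mean [ 0.5733 -0.3591  0.0196] medz 0.0197 rect [ 573.9 -360. ] [33.6 17.6] 4.3
top peg 55 mean [0.4644 0.0354 0.0867] medz 0.0875 rect [464.8  35.2] [18.9 17.6] 46.9
top foot 351 mean [0.5772 0.056  0.0175] medz 0.0179 rect [609.1  86. ] [301.5 161.4] 45.2
top arm148 486 mean [0.6041 0.1218 0.1579] medz 0.1582 rect [606.4 112.2] [192.4  36. ] 76.0
side block 144 mean [0.5902 0.0589 0.229 ] medz 0.2291 rect [680.6  60.5] [ 57.1 230.9] 88.7
side batten 790 mean [ 0.5651 -0.2618  0.0205] medz 0.0206 rect [ 559.9 -249.9] [ 35.9 241.6] 5.0
side batten head? 132 mean [ 0.5707 -0.3598  0.0202] medz 0.0203 rect [ 568.9 -360.7] [36.4 20.7] 0.1
side peg 38 mean [0.4619 0.0317 0.0872] medz 0.0879 rect [462.6  33.1] [14.5 17.3] 21.4
side foot 710 mean [0.575  0.0479 0.0185] medz 0.0192 rect [575.3  50.5] [211.2 163.4] 46.7
side arm148 157 mean [0.5982 0.109  0.1589] medz 0.1593 rect [594.8 111.5] [193.2  35. ] 81.1
```

View pics/c1.png

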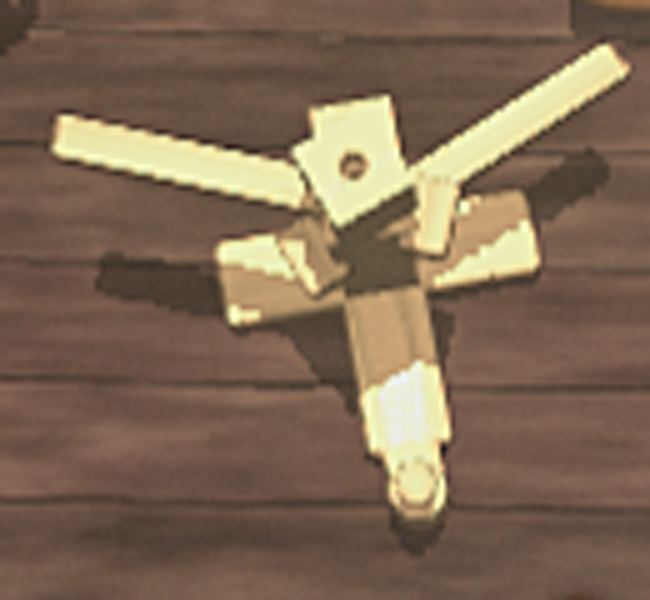

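The crop shows the block top with its hole at (352,165) crop pixels, clearly turned from the foot. The foot ends are at (223,284) and (532,229), and the peg is at (417,478). Next I'll turn these into world points and check clearances.

```bash
python3 - <<'E'
from m import *
c=cap("top");P=cloud(c)
f=lambda a:[((u+.5)/5-.5+225,(v+.5)/5-.5+170) for u,v in a]
A=ray(c,f([(352,165)]),.228);B=ray(c,f([(218,243),(228,325),(525,190),(540,268)]),.018);D=ray(c,f([(416,480)]),.086)
print("hole",A.round(4),"\nfoot",B.round(4),"\npeg",D.round(4))
l=(B[0]+B[1])/2;rr=(B[2]+B[3])/2;d=l-rr;print("side foot yaw",np.degrees(np.arctan2(-d[0],d[1])),np.linalg.norm(d),"mid",(l+rr)/2)
for q in(A,(l+rr)/2):
    e=(q-D).ravel();print("peg->post yaw",np.degrees(np.arctan2(e[1],e[0])),np.linalg.norm(e[:2]))
# batten from top: side edges
x,y,z=np.moveaxis(P,-1,0)
m=wood(c)&(y<-.1)&(y>-.42)&(z>.012)&(z<.03)&(x>.5)&(x<.62)
v,u=np.nonzero(m);W=ray(c,np.c_[u,v],.02);print("batten y range",W[:,1].min(),W[:,1].max())
b=W[W[:,1]>-.32];ys=np.linspace(-.3,-.16,15);X=[ (lambda s:(s.min()+s.max())/2)(b[abs(b[:,1]-t)<.005,0]) for t in ys]
p=np.polyfit(ys,X,1);print("batten yaw",-np.degrees(np.arctan(p[0])),"x at y=-.36",np.polyval(p,-.36), "x at -.2",np.polyval(p,-.2))
h=W[W[:,1]<-.352];print("head x",h[:,0].min(),h[:,0].max(),"y",h[:,1].min())
for n in("top","side"):
    Q=cloud(cap(n));k=(Q[...,2]>.24)&(abs(Q[...,1]+.1)<.35)&(Q[...,0]>.4)&(Q[...,0]<.85);print(n,k.sum(),"min x high things",np.nanmin(Q[...,0][k]) if k.any() else None, Q[k][np.argsort(Q[k][:,0])[:3]].round(3).tolist())
Q=cloud(cap("side"));k=(abs(Q[...,0]-.165)<.2)&(abs(Q[...,1]-.655)<.2)&(Q[...,2]>.29)&(Q[...,2]<.36)
t=np.radians(-14.15);w=Q[k]-[.165,.655,0];X=w[:,0]*np.cos(t)+w[:,1]*np.sin(t);Y=w[:,0]*np.sin(t)-w[:,1]*np.cos(t);print("body tool-x",np.percentile(X,[1,99]),"tool-y",np.percentile(Y,[1,99]))
E
```

```text
hole [[0.5918 0.0621 0.228 ]] 
foot [[ 0.597   0.1466  0.018 ]
 [ 0.5527  0.1397  0.018 ]
 [ 0.6288 -0.0168  0.018 ]
 [ 0.5864 -0.0255  0.018 ]] 
peg [[0.4658 0.0357 0.086 ]]
side foot yaw 11.278234109698486 0.16754795742562303 mid [0.59122493 0.06102804 0.018     ]
peg->post yaw 11.824752129714879 0.12868258298098567
peg->post yaw 11.41453309295608 0.12795602187115626
batten y range -0.3679344516212269 -0.12761585511302814
batten yaw 3.4416274590642333 x at y=-.36 0.5730704547183086 x at -.2 0.5634480420282417
head x 0.5572954944472861 0.5897234207819314 y -0.3679344516212269
top 11315 min x high things 0.6793863923520718 [[0.679, 0.073, 0.598], [0.68, 0.073, 0.599], [0.682, 0.073, 0.598]]
side 9648 min x high things 0.6773104897741887 [[0.677, 0.075, 0.6], [0.678, 0.072, 0.599], [0.681, 0.072, 0.6]]
body tool-x [-0.03790182  0.04007761] tool-y [-0.08606685  0.09909918]
```

```bash
cat > g.py <<'E'
import sys
from h import *
from scipy.spatial.transform import Rotation as R
# usage: g.py x y zTCP yaw -> turn (tool deg) then shift (tool cm, in goal axes)
s=r.get_state();a=list(map(float,sys.argv[1:]))
G=R.from_euler("xyz",[180,0,a[3]],degrees=True);C=R.from_euler("xyz",s["eef_rot"],degrees=True)
print("turn",(C.inv()*G).as_rotvec(degrees=True).round(2),"shift",(G.inv().apply(np.array(a[:3])-s["tcp_pos"])*100).round(2))
print("t",s["time_s"],s["tcp_pos"].round(4),s["eef_rot"].round(2),"F",s["contact_force"].round(1),"M",s["moment"].round(2),"w %.4f g %.1f"%(s["gripper_width"],s["gripper_force"]))
E
python3 -m crank '[[[0,0,7.4],[0,0,-0.8],-1],[[0,0,7.4],[0,0,-0.8],-1],[[0,0,7.4],[0,0,-0.8],-1],[[0,0,7.4],[0,0,-0.8],-1],[[0,0,7.4],[0,0,-0.8],-1],[[0,0,7.3],[0,0,-0.8],-1]]' 30 && python3 -m crank '[[[0,0,0],[4.5,-0.33,0],-1],[[0,0,0],[4.5,-0.33,0],-1],[[0,0,0],[4.5,-0.33,0],-1],[[0,0,0],[4.5,-0.33,0],-1],[[0,0,0],[4.5,-0.33,0],-1],[[0,0,0],[4.5,-0.33,0],-1],[[0,0,0],[4.5,-0.33,0],-1],[[0,0,0],[4.5,-0.33,0],-1]]' && python3 -m crank '[[[0,0,0],[4.5,-0.33,0],-1],[[0,0,0],[4.5,-0.33,0],-1],[[0,0,0],[4.5,-0.33,0],-1],[[0,0,0],[4.5,-0.33,0],-1],[[0,0,0],[4.5,-0.33,0],-1],[[0,0,0],[4.5,-0.33,0],-1],[[0,0,0],[3,-0.33,0],-1],[[0,0,0],[0,0,0],-1]]'; python3 g.py .5917 .0615 .218 -58.4
```

```text
time_s: 1.05
tcp_pos: [0.1649, 0.6545, 0.2999]
eef_rot: [-180.0, 0.0, -58.7]
contact_force: [0.6, 0.3, -0.1]
gripper_width: 0.0881
gripper_force: 0.0
time_s: 1.85
tcp_pos: [0.3765, 0.3599, 0.2999]
eef_rot: [-180.0, 0.0, -58.4]
contact_force: [0.9, -0.0, 0.3]
gripper_width: 0.0875
gripper_force: 0.0
time_s: 2.65
tcp_pos: [0.5541, 0.1153, 0.2992]
eef_rot: [180.0, -0.0, -58.6]
contact_force: [0.3, 0.6, -0.6]
gripper_width: 0.0877
gripper_force: 0.0
turn [ 0.04 -0.03 -0.25] shift [ 6.55 -0.39  8.12]
t 2.65 [0.5541 0.1153 0.2992] [ 1.7996e+02 -3.0000e-02 -5.8650e+01] F [ 0.3  0.6 -0.6] M [0.13 0.06 0.  ] w 0.0877 g 0.0
```

```bash
python3 -m crank '[[[0,0,0],[3.3,-0.2,0],-1],[[0,0,0],[3.3,-0.2,0],-1],[[0,0,0],[0,0,2],-1],[[0,0,0],[0,0,3],-1],[[0,0,0],[0,0,3],-1],[[0,0,0],[0,0,0],-1]]' && python3 -m crank '[[[0,0,0],[0,0,0],1],[[0,0,0],[0,0,0],1],[[0,0,0],[0,0,0],1],[[0,0,0],[0,0,0],1],[[0,0,0],[0,0,0],1],[[0,0,0],[0,0,0],1]]' 20; python3 g.py .5917 .0615 .218 -78.6
```

```text
time_s: 3.25
tcp_pos: [0.5879, 0.0636, 0.2156]
eef_rot: [179.6, 0.1, -58.5]
contact_force: [-0.9, 0.2, -0.5]
gripper_width: 0.0872
gripper_force: 0.0
time_s: 3.85
tcp_pos: [0.5905, 0.0639, 0.2199]
eef_rot: [-180.0, -0.0, -58.4]
contact_force: [0.4, 0.6, 0.0]
gripper_width: 0.0454
gripper_force: 0.0
turn [-0.03  0.   20.16] shift [ 0.26 -0.07  0.19]
t 3.85 [0.5905 0.0639 0.2199] [-179.97   -0.    -58.44] F [0.4 0.6 0. ] M [ 0.06 -0.04 -0.01] w 0.0454 g 0.0
```

```bash
python3 -m crank '[[[0,0,0],[0.25,0,0.2],1],[[0,0,0],[0,0,0],1],[[0,0,0],[0,0,0],1],[[0,0,0],[0,0,0],1],[[0,0,0],[0,0,0],1]]' 20; python3 g.py .5917 .0615 .218 -78.6
```

```text
time_s: 4.35
tcp_pos: [0.59, 0.0615, 0.2182]
eef_rot: [179.8, 0.1, -58.4]
contact_force: [-10.5, 2.1, 10.5]
gripper_width: 0.04
gripper_force: 20.0
turn [ 0.16  0.04 20.18] shift [ 0.04 -0.17  0.02]
t 4.35 [0.59   0.0615 0.2182] [ 1.7985e+02  7.0000e-02 -5.8420e+01] F [-10.5   2.1  10.5] M [0.74 3.72 0.18] w 0.0400 g 20.0
```

```bash
python3 -m crank '[[[0,0,0],[0,0.2,0],1],[[0,0,0],[0,0,0],1]]' 30 && python3 -m crank '[[[0,0,5],[0,0,0],1],[[0,0,5],[0,0,0],1],[[0,0,5],[0,0,0],1],[[0,0,5.2],[0,0,0],1],[[0,0,0],[0,0,0],1],[[0,0,0],[0,0,0],1]]'; python3 g.py .5917 .0615 .218 -78.6
```

```text
time_s: 4.55
tcp_pos: [0.5898, 0.0615, 0.2183]
eef_rot: [-180.0, 0.0, -58.4]
contact_force: [-3.1, 4.8, 5.4]
gripper_width: 0.0401
gripper_force: 30.0
time_s: 5.15
tcp_pos: [0.5901, 0.0616, 0.2183]
eef_rot: [-180.0, 0.1, -78.6]
contact_force: [-2.2, 5.1, 4.9]
gripper_width: 0.0396
gripper_force: 30.0
turn [-0.05  0.06 -0.04] shift [ 0.04 -0.15  0.03]
t 5.15 [0.5901 0.0616 0.2183] [-1.7995e+02  6.0000e-02 -7.8640e+01] F [-2.2  5.1  4.9] M [ 1.76  1.36 -0.21] w 0.0396 g 30.0
```

```bash
python3 -m crank '[[[0,0,0],[0,0,0],-1],[[0,0,0],[0,0,0],-1],[[0,0,0],[0,0,0],-1],[[0,0,0],[0,0,-3],-1],[[0,0,0],[0,0,-3],-1],[[0,0,4],[0,0,-1],-1],[[0,0,4],[0,0,0],-1]]'; python3 - <<'E'
from m import *
c=cap("top");P=cloud(c);m=wood(c);z=P[...,2]
fit(m&(abs(P[...,1])<.2)&(z>.222)&(z<.24)&(P[...,0]>.4),P,"block")
E
python3 g.py .5715 -.357 .15 -86.6
```

```text
time_s: 5.85
tcp_pos: [0.591, 0.0607, 0.2898]
eef_rot: [-179.8, 0.0, -86.8]
contact_force: [0.2, 0.4, -1.1]
gripper_width: 0.0864
gripper_force: 0.0
block 6 mean [0.5903 0.051  0.2281] medz 0.2273 rect [591.2  51. ] [22.6  0.2] 1.5
turn [-0.1   0.03 -0.45] shift [41.58  4.37 13.86]
t 5.9 [0.5905 0.0607 0.2886] [-1.799e+02  3.000e-02 -8.705e+01] F [ 0.5  0.3 -1.1] M [ 0.09 -0.03  0.04] w 0.0872 g 0.0
```

```bash
python3 -m crank '[[[0,0,0],[4.5,0.45,0],-1],[[0,0,0],[4.5,0.45,0],-1],[[0,0,0],[4.5,0.45,0],-1],[[0,0,0],[4.5,0.45,1.5],-1],[[0,0,0],[4,0.45,3],-1],[[0,0,0],[4,0.45,3],-1],[[0,0,0],[4,0.45,3],-1],[[0,0,0],[4,0.45,3],-1]]' && python3 -m crank '[[[0,0,0],[4,0.45,0],-1],[[0,0,0],[2,0.2,0],-1],[[0,0,0],[0,0,0],-1],[[0,0,0],[0,0,0],-1]]'; python3 g.py .5715 -.357 .028 -86.6; python3 - <<'E'
from m import *
c=cap("top");P=cloud(c);m=wood(c);z=P[...,2]
fit(m&(abs(P[...,1])<.2)&(z>.222)&(z<.24)&(P[...,0]>.4),P,"block")
cv2.imwrite("pics/c2.png",cv2.resize(cv2.cvtColor(c["color"][165:285,225:355],cv2.COLOR_RGB2BGR),None,fx=5,fy=5,interpolation=cv2.INTER_CUBIC))
E
```

```text
time_s: 6.7
tcp_pos: [0.5735, -0.2819, 0.1516]
eef_rot: [180.0, -0.0, -86.6]
contact_force: [0.9, 0.9, 0.6]
gripper_width: 0.0876
gripper_force: 0.0
time_s: 7.1
tcp_pos: [0.5706, -0.3408, 0.1523]
eef_rot: [179.9, 0.0, -86.7]
contact_force: [-0.1, 0.4, 0.5]
gripper_width: 0.0878
gripper_force: 0.0
turn [ 0.06  0.03 -0.07] shift [ 1.62  0.   12.43]
t 7.1 [ 0.5706 -0.3408  0.1523] [ 1.7994e+02  3.0000e-02 -8.6670e+01] F [-0.1  0.4  0.5] M [ 0.14 -0.01  0.01] w 0.0878 g 0.0
block 41 mean [0.585  0.0617 0.2276] medz 0.2279 rect [592.   61.5] [40.4 39.8] 10.9
```

View pics/c2.png

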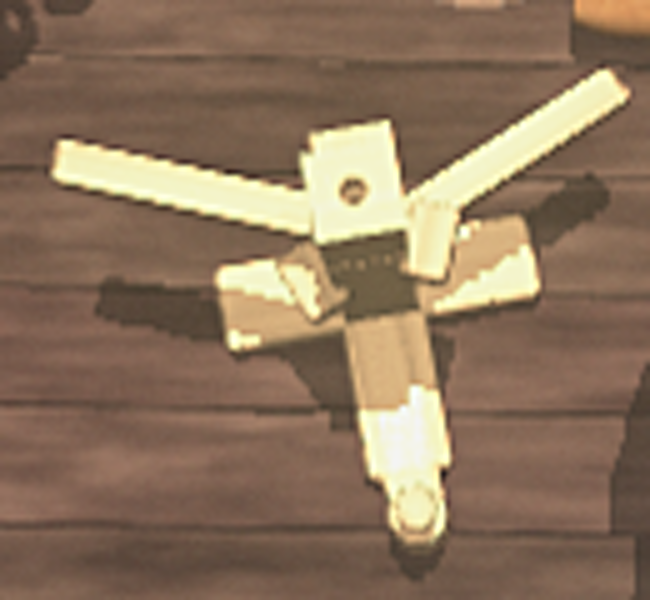

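The block is now square to the foot (top centred at 353,188, rect angle 10.9°). Next I'll grasp the arm's head.

```bash
python3 -m crank '[[[0,0,0],[1.6,0,3],-1],[[0,0,0],[0,0,3],-1],[[0,0,0],[0,0,3],-1],[[0,0,0],[0,0,2.2],-1],[[0,0,0],[0,0,1.2],-1],[[0,0,0],[0,0,0],-1],[[0,0,0],[0,0,0],-1]]' && python3 g.py .5715 -.357 .0275 -86.6 && python3 -m crank '[[[0,0,0],[0,0,0],1],[[0,0,0],[0,0,0],1],[[0,0,0],[0,0,0],1],[[0,0,0],[0,0,0],1],[[0,0,0],[0,0,0],1],[[0,0,0],[0,0,0],1],[[0,0,0],[0,0,0],1],[[0,0,0],[0,0,0],1]]' 15 && python3 -m crank '[[[0,0,0],[0,0,0],1],[[0,0,0],[0,0,0],1],[[0,0,0],[0,0,0],1],[[0,0,0],[0,0,0],1]]' 50; python3 g.py .5715 -.357 .0275 -86.6
```

```text
time_s: 7.85
tcp_pos: [0.5729, -0.3561, 0.03]
eef_rot: [-179.9, -0.0, -86.6]
contact_force: [-0.3, -0.2, 1.0]
gripper_width: 0.0878
gripper_force: 0.0
turn [-0.05 -0.04  0.03] shift [0.08 0.14 0.25]
t 7.85 [ 0.5729 -0.3561  0.03  ] [-1.7995e+02 -4.0000e-02 -8.6570e+01] F [-0.3 -0.2  1. ] M [ 0.02 -0.04 -0.03] w 0.0878 g 0.0
time_s: 8.65
tcp_pos: [0.572, -0.3564, 0.029]
eef_rot: [180.0, 0.0, -86.6]
contact_force: [-0.1, 0.3, 0.4]
gripper_width: 0.0359
gripper_force: 15.0
time_s: 9.05
tcp_pos: [0.572, -0.3564, 0.029]
eef_rot: [180.0, 0.0, -86.6]
contact_force: [-0.4, -1.0, 0.0]
gripper_width: 0.0352
gripper_force: 50.0
turn [ 0.01  0.   -0.04] shift [0.05 0.05 0.15]
t 9.05 [ 0.572  -0.3564  0.029 ] [179.99   0.   -86.64] F [-0.4 -1.   0. ] M [-0.07  0.14 -0.01] w 0.0352 g 50.0
```

```bash
python3 -m crank '[[[0,0,0],[0,0,-1],1],[[0,0,0],[0,0,-2],1],[[0,0,0],[0,0,-3],1],[[0,0,0],[0,0,-3],1],[[0,0,0],[0,0,-3],1],[[0,0,0],[0,0,-3],1],[[0,0,0],[0,0,-3],1],[[0,0,0],[0,0,-1],1]]' 60 && python3 -m crank '[[[0,0,-4],[0,0,0],1],[[0,0,-4],[0,0,0],1],[[0,0,0],[0,0,0],1],[[0,0,0],[0,0,0],1]]'; python3 g.py .6457 -.2148 .219 -78.6;  cat > b.py <<'E'
from m import *
for n in("side","top"):
    c=cap(n);P=cloud(c);m=wood(c);s=r.get_state();psi=np.radians(s["eef_rot"][2])
    dx=np.array([-np.cos(psi),-np.sin(psi)])
    w=P[...,:2]-s["tcp_pos"][:2];a=w@dx;b=w@np.array([dx[1],-dx[0]])
    k=m&(a>.03)&(a<.26)&(abs(b)<.03)&(abs(P[...,2]-.2)<.06)
    k2=k&(a<.21)
    top=[];
    for t in np.arange(.05,.235,.015):
        q=k&(abs(a-t)<.006)
        if q.sum()>8:
            zz=P[...,2][q];top.append((t,np.percentile(zz,90)if n=="side" else np.median(zz),np.median(b[q])))
    top=np.array(top);
    if len(top)>3:
        pf=np.polyfit(top[:,0],top[:,1],1);pb=np.polyfit(top[:,0],top[:,2],1);print(n,k.sum(),"slope deg",np.degrees(pf[0]).round(2),"topz at tip",np.polyval(pf,.23).round(4),"at head",np.polyval(pf,0).round(4),"lateral deg",np.degrees(pb[0]).round(2),"tip a",np.nanmax(a[k]).round(4), "lat tip",np.polyval(pb,.23).round(4))
E
python3 b.py
```

```text
time_s: 9.85
tcp_pos: [0.5733, -0.3571, 0.2237]
eef_rot: [-179.7, -0.2, -86.6]
contact_force: [1.3, -0.7, -0.7]
gripper_width: 0.0355
gripper_force: 60.0
time_s: 10.25
tcp_pos: [0.5718, -0.3562, 0.2186]
eef_rot: [180.0, 0.0, -78.8]
contact_force: [0.1, -0.9, -1.1]
gripper_width: 0.0357
gripper_force: 60.0
turn [ 0.03  0.03 -0.16] shift [-12.4  -10.04  -0.04]
t 10.25 [ 0.5718 -0.3562  0.2186] [ 1.7997e+02  3.0000e-02 -7.8760e+01] F [ 0.1 -0.9 -1.1] M [-0.03 -0.07 -0.03] w 0.0357 g 60.0
side 138 slope deg -0.36 topz at tip 0.2104 at head 0.2118 lateral deg 2.02 tip a 0.2282 lat tip 0.0003
```

```bash
python3 -m crank '[[[0,0,0],[-2,-2,0],1],[[0,0,0],[-3,-2.5,0],1],[[0,0,0],[-3,-2.5,0],1],[[0,0,0],[-2.4,-2,0],1],[[0,0,0],[-1,-1,0],1],[[0,0,0],[-1,0,0],1],[[0,0,0],[0,0,0],1],[[0,0,0],[0,0,0],1]]'; python3 g.py .6457 -.2148 .219 -78.6; python3 b.py; python3 - <<'E'
from m import *
c=cap("top");cv2.imwrite("pics/c3.png",cv2.resize(cv2.cvtColor(c["color"][160:260,270:400],cv2.COLOR_RGB2BGR),None,fx=6,fy=6,interpolation=cv2.INTER_CUBIC))
E
```

```text
time_s: 11.15
tcp_pos: [0.645, -0.2158, 0.2192]
eef_rot: [180.0, -0.0, -78.7]
contact_force: [-0.1, -0.3, -1.1]
gripper_width: 0.0355
gripper_force: 60.0
turn [ 0.01 -0.01 -0.08] shift [-0.09 -0.08  0.02]
t 11.15 [ 0.645  -0.2158  0.2192] [ 1.7999e+02 -1.0000e-02 -7.8680e+01] F [-0.1 -0.3 -1.1] M [-0.06 -0.09  0.  ] w 0.0355 g 60.0
side 203 slope deg 0.0 topz at tip 0.2118 at head 0.2118 lateral deg 5.54 tip a 0.2592 lat tip 0.0068
```

View pics/c3.png

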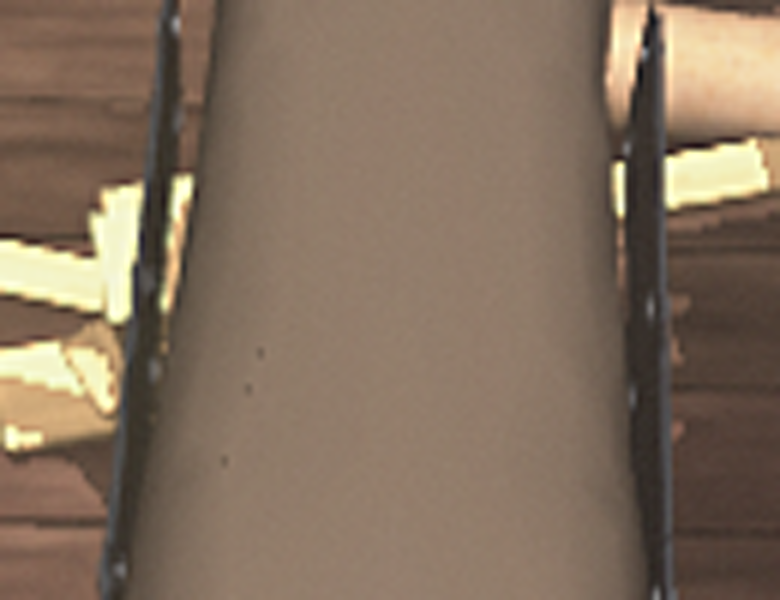

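The picture shows the forearm hiding the bar, so I'll go in by feel, using the block position found when I gripped it.

```bash
python3 -m crank '[[[0,0,-0.1],[0,-0.08,0],1],[[0,0,0],[-1.5,0,0],1],[[0,0,0],[-0.8,0,0],1],[[0,0,0],[-0.5,0,0],1],[[0,0,0],[-0.5,0,0],1],[[0,0,0],[-0.5,0,0],1],[[0,0,0],[0,0,0],1]]'; python3 g.py .5963 .0302 .219 -78.6; python3 b.py
```

```text
time_s: 12.0
tcp_pos: [0.6389, -0.177, 0.2192]
eef_rot: [-180.0, 0.0, -78.5]
contact_force: [0.9, 0.1, -1.9]
gripper_width: 0.0357
gripper_force: 60.0
turn [-0.01  0.    0.1 ] shift [-2.116e+01  8.000e-02  2.000e-02]
t 12.0 [ 0.6389 -0.177   0.2192] [-179.99    0.    -78.5 ] F [ 0.9  0.1 -1.9] M [-0.05 -0.04 -0.  ] w 0.0357 g 60.0
side 343 slope deg 4.66 topz at tip 0.2186 at head 0.1999 lateral deg 3.38 tip a 0.2592 lat tip 0.0013
top 149 slope deg 0.4 topz at tip 0.2105 at head 0.2088 lateral deg 3.23 tip a 0.1272 lat tip 0.0069
```

```bash
python3 -m crank '[[[0,0,0.1],[-0.5,0.06,0],1],[[0,0,0],[-0.7,0,0],1],[[0,0,0],[-0.7,0,0],1],[[0,0,0],[-0.7,0,0],1],[[0,0,0],[-0.7,0,0],1],[[0,0,0],[-0.7,0,0],1],[[0,0,0],[0,0,0],1]]'; python3 g.py .5963 .0302 .219 -78.6; python3 - <<'E'
from m import *
c=cap("side");cv2.imwrite("pics/c4.png",cv2.resize(cv2.cvtColor(c["color"][170:300,270:430],cv2.COLOR_RGB2BGR),None,fx=4.5,fy=4.5,interpolation=cv2.INTER_CUBIC))
E
```

```text
time_s: 12.8
tcp_pos: [0.6303, -0.1376, 0.2192]
eef_rot: [-180.0, 0.0, -78.6]
contact_force: [0.1, -0.4, -1.2]
gripper_width: 0.0352
gripper_force: 60.0
turn [-0.01  0.01  0.02] shift [-17.12   0.02   0.02]
t 12.8 [ 0.6303 -0.1376  0.2192] [-1.7999e+02  1.0000e-02 -7.8580e+01] F [ 0.1 -0.4 -1.2] M [-0.04 -0.14 -0.03] w 0.0352 g 60.0
```

View pics/c4.png

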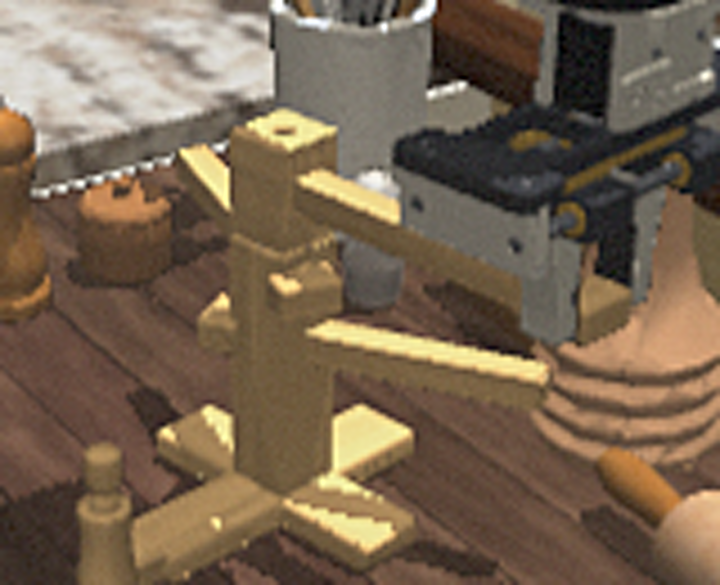

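The crop shows the bar lined up and entered in the square hole at (315,190), with no force. I'll keep pushing.

```bash
python3 -m crank '[[[0,0,0],[-1.5,0,0],1],[[0,0,0],[-2,0,0],1],[[0,0,0],[-2,0,0],1],[[0,0,0],[-2,0,0],1],[[0,0,0],[0,0,0],1]]' && python3 -m crank '[[[0,0,0],[-2,0,0],1],[[0,0,0],[-2,0,0],1],[[0,0,0],[-2,0,0],1],[[0,0,0],[-1,0,0],1],[[0,0,0],[-1,0,0],1],[[0,0,0],[0,0,0],1],[[0,0,0],[0,0,0],1]]'; python3 g.py .5963 .0302 .219 -78.6
```

```text
time_s: 13.35
tcp_pos: [0.6153, -0.063, 0.2192]
eef_rot: [-180.0, 0.0, -78.5]
contact_force: [-0.9, -0.1, -1.9]
gripper_width: 0.035
gripper_force: 60.0
time_s: 14.05
tcp_pos: [0.6, 0.0131, 0.2191]
eef_rot: [180.0, -0.0, -78.6]
contact_force: [-0.3, -0.6, -1.8]
gripper_width: 0.0355
gripper_force: 60.0
turn [ 0.   -0.01 -0.03] shift [-1.75  0.02  0.01]
t 14.05 [0.6    0.0131 0.2191] [ 1.800e+02 -1.000e-02 -7.863e+01] F [-0.3 -0.6 -1.8] M [-0.03 -0.09 -0.03] w 0.0355 g 60.0
```

```bash
python3 -m crank '[[[0,0,0],[-0.6,0,0],1],[[0,0,0],[-0.6,0,0],1],[[0,0,0],[0,0,0],1]]' && python3 -m crank '[[[0,0,0],[-0.2,0,0],1],[[0,0,0],[-0.2,0,0],1],[[0,0,0],[0,0,0],1]]' && python3 -m crank '[[[0,0,0],[-0.2,0,0],1],[[0,0,0],[0,0,0],1]]'; python3 g.py .5963 .0302 .219 -78.6
```

```text
time_s: 14.35
tcp_pos: [0.5975, 0.0255, 0.219]
eef_rot: [-180.0, 0.0, -78.6]
contact_force: [-0.5, 0.6, -1.0]
gripper_width: 0.0357
gripper_force: 60.0
time_s: 14.65
tcp_pos: [0.5967, 0.0291, 0.219]
eef_rot: [-180.0, 0.0, -78.6]
contact_force: [0.2, 0.9, -1.7]
gripper_width: 0.0357
gripper_force: 60.0
time_s: 14.85
tcp_pos: [0.5963, 0.0311, 0.2191]
eef_rot: [-180.0, 0.0, -78.6]
contact_force: [0.1, -0.1, -1.6]
gripper_width: 0.0355
gripper_force: 60.0
turn [-0.    0.   -0.04] shift [0.09 0.02 0.01]
t 14.85 [0.5963 0.0311 0.2191] [-180.      0.    -78.64] F [ 0.1 -0.1 -1.6] M [-0.07 -0.11 -0.01] w 0.0355 g 60.0
```

```bash
python3 -m crank '[[[0,0,0],[-0.1,0,0],1],[[0,0,0],[-0.1,0,0],1],[[0,0,0],[0,0,0],1]]' && python3 -m crank '[[[0,0,0],[-0.1,0,0],1],[[0,0,0],[-0.1,0,0],1],[[0,0,0],[0,0,0],1]]'; python3 g.py .5963 .0302 .219 -78.6
```

```text
time_s: 15.15
tcp_pos: [0.5961, 0.0318, 0.2191]
eef_rot: [180.0, -0.1, -78.6]
contact_force: [2.3, -6.1, -3.3]
gripper_width: 0.0354
gripper_force: 63.7
time_s: 15.45
tcp_pos: [0.596, 0.0321, 0.2191]
eef_rot: [180.0, -0.2, -78.7]
contact_force: [3.9, -14.0, -5.0]
gripper_width: 0.0355
gripper_force: 68.1
turn [ 0.05 -0.24 -0.06] shift [0.19 0.01 0.01]
t 15.45 [0.596  0.0321 0.2191] [179.95  -0.24 -78.66] F [  3.9 -14.   -5. ] M [-5.04 -1.99  0.11] w 0.0355 g 68.1
```

```bash
python3 -m crank '[[[0,0,0],[0.15,0,0],1],[[0,0,0],[0,0,0],-1],[[0,0,0],[0,0,0],-1],[[0,0,0],[0,0,0],-1],[[0,0,0],[0,0,-1],-1],[[0,0,0],[0,0,-2],-1],[[0,0,0],[0,0,-3],-1],[[0,0,0],[0,0,-3],-1]]' && python3 -m crank '[[[0,0,-8.5],[0,0,0],-1],[[0,0,-8.5],[0,0,0],-1],[[0,0,-8.5],[0,0,0],-1],[[0,0,-8.5],[0,0,0],-1],[[0,0,-8.5],[0,0,0],-1],[[0,0,-8.5],[0,0,0],-1],[[0,0,-8.5],[0,0,0],-1],[[0,0,-8.5],[0,0,0],-1]]' && python3 -m crank '[[[0,0,-8.5],[0,0,0],-1],[[0,0,-8.5],[0,0,0],-1],[[0,0,-5],[0,0,0],-1],[[0,0,0],[0,0,0],-1]]';  python3 g.py .4635 .0359 .086 11.4
```

```text
time_s: 16.25
tcp_pos: [0.5956, 0.0336, 0.3107]
eef_rot: [180.0, -0.0, -78.6]
contact_force: [0.5, 0.1, 0.0]
gripper_width: 0.0848
gripper_force: 0.0
time_s: 17.05
tcp_pos: [0.5958, 0.0337, 0.31]
eef_rot: [-180.0, -0.0, -10.3]
contact_force: [-0.2, 0.3, -0.5]
gripper_width: 0.0877
gripper_force: 0.0
time_s: 17.45
tcp_pos: [0.5959, 0.0337, 0.3099]
eef_rot: [-180.0, -0.0, 11.4]
contact_force: [0.1, 0.9, 0.3]
gripper_width: 0.0874
gripper_force: 0.0
turn [-0.01 -0.05  0.05] shift [-12.93  -2.83  22.39]
t 17.45 [0.5959 0.0337 0.3099] [-1.7999e+02 -5.0000e-02  1.1450e+01] F [0.1 0.9 0.3] M [-0.04  0.02 -0.  ] w 0.0874 g 0.0
```

```bash
python3 -m crank '[[[0,0,0],[-3,-0.7,0],-1],[[0,0,0],[-4,-0.9,0],-1],[[0,0,0],[-4,-0.9,0],-1],[[0,0,0],[-1.9,-0.33,0],-1],[[0,0,0],[0,0,3],-1],[[0,0,0],[0,0,4],-1],[[0,0,0],[0,0,4],-1],[[0,0,0],[0,0,0],-1]]' && python3 g.py .4635 .0359 .086 11.4;  python3 - <<'E'
from m import *
c=cap("top");P=cloud(c);m=wood(c);z=P[...,2]
fit(m&(abs(P[...,1])<.2)&(z>.222)&(z<.24)&(P[...,0]>.54),P,"block")
fit(m&(abs(P[...,1])<.3)&(z>.2)&(z<.216)&(P[...,0]>.52)&(P[...,0]<.66),P,"bar+head")
a=cv2.resize(cv2.cvtColor(c["color"][160:280,230:350],cv2.COLOR_RGB2BGR),None,fx=3.3,fy=3.3,interpolation=cv2.INTER_CUBIC)
c=cap("side");b=cv2.resize(cv2.cvtColor(c["color"][180:300,260:380],cv2.COLOR_RGB2BGR),None,fx=3.3,fy=3.3,interpolation=cv2.INTER_CUBIC)
cv2.imwrite("pics/c5.png",np.hstack([a,b]))
E
```

```text
time_s: 18.25
tcp_pos: [0.4608, 0.0348, 0.1954]
eef_rot: [179.9, 0.4, 11.2]
contact_force: [-0.4, -1.1, 0.7]
gripper_width: 0.0872
gripper_force: 0.0
turn [ 0.05  0.45 -0.22] shift [ 0.28 -0.05 10.94]
t 18.25 [0.4608 0.0348 0.1954] [179.94   0.45  11.18] F [-0.4 -1.1  0.7] M [-0.17  0.17  0.  ] w 0.0872 g 0.0
block 11 mean [0.6099 0.062  0.2278] medz 0.2275 rect [611.3  63.6] [ 5.6 37.5] 0.8
bar+head 447 mean [0.5707 0.1745 0.2045] medz 0.2041 rect [579.4 135.5] [ 22.5 238.9] 13.2
```

View pics/c5.png

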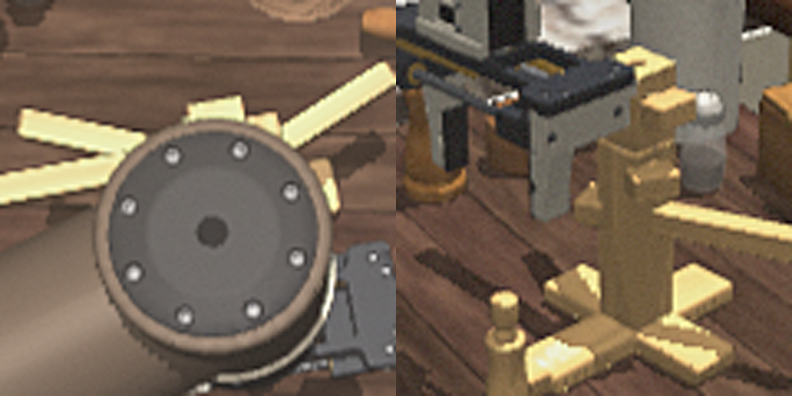

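The left half shows the wrist hiding the block from above. The right half shows the head flush against the block at (660,105) and the peg at (505,320), clear below the hand.

```bash
python3 -m crank '[[[0,0,0],[0,0,0],-1],[[0,0,0],[0,0,0],-1]]' && python3 g.py .4635 .0359 .086 11.4
```

```text
time_s: 18.55
tcp_pos: [0.465, 0.0363, 0.2011]
eef_rot: [-180.0, -0.2, 11.3]
contact_force: [0.4, -0.4, 0.5]
gripper_width: 0.0877
gripper_force: 0.0
turn [-0.04 -0.19 -0.06] shift [-1.600e-01  1.000e-02  1.151e+01]
t 18.55 [0.465  0.0363 0.2011] [-179.96   -0.19   11.34] F [ 0.4 -0.4  0.5] M [-0.05 -0.02 -0.01] w 0.0877 g 0.0
```

```bash
python3 -m crank '[[[0,0,0],[-0.1,0,3],-1],[[0,0,0],[0,0,3],-1],[[0,0,0],[0,0,3],-1],[[0,0,0],[0,0,1.5],-1],[[0,0,0],[0,0,1],-1],[[0,0,0],[0,0,0],1],[[0,0,0],[0,0,0],1],[[0,0,0],[0,0,0],1]]' 10 && python3 g.py .4635 .0359 .086 11.4 && python3 -m crank '[[[0,0,0],[0,0,0],1],[[0,0,0],[0,0,0],1],[[0,0,0],[0,0,0],1],[[0,0,0],[0,0,0],1],[[0,0,0],[0,0,0],1],[[0,0,0],[0,0,0],1],[[0,0,0],[0,0,0],1],[[0,0,0],[0,0,0],1]]'; python3 g.py .4635 .0359 .086 11.4
```

```text
time_s: 19.35
tcp_pos: [0.4637, 0.036, 0.0852]
eef_rot: [-180.0, -0.1, 11.4]
contact_force: [0.2, 0.5, -0.9]
gripper_width: 0.069
gripper_force: 0.0
turn [-0.03 -0.13 -0.03] shift [-0.02  0.   -0.08]
t 19.35 [0.4637 0.036  0.0852] [-1.7997e+02 -1.3000e-01  1.1370e+01] F [ 0.2  0.5 -0.9] M [-0.05 -0.06  0.03] w 0.0690 g 0.0
time_s: 20.15
tcp_pos: [0.4628, 0.0355, 0.084]
eef_rot: [180.0, 0.0, 11.4]
contact_force: [0.4, -0.5, 0.4]
gripper_width: 0.02
gripper_force: 10.0
turn [ 0.01  0.01 -0.04] shift [ 0.07 -0.03 -0.2 ]
t 20.15 [0.4628 0.0355 0.084 ] [1.7999e+02 1.0000e-02 1.1360e+01] F [ 0.4 -0.5  0.4] M [-0.32 -0.14 -0.01] w 0.0200 g 10.0
```

```bash
python3 -m crank '[[[0,0,0],[0,0,-1],1],[[0,0,0],[0,0,-2],1],[[0,0,0],[0,0,-3],1],[[0,0,0],[0,0,-4],1],[[0,0,0],[0,0,-4],1],[[0,0,0],[0,0,-4],1],[[0,0,0],[0,0,-4],1],[[0,0,0],[0,0,-2.2],1]]' 25 && python3 -m crank '[[[0,0,0],[0,0,0],1],[[0,0,0],[0,0,0],1],[[0,0,0],[2,0,0],1],[[0,0,0],[3.5,0,0],1],[[0,0,0],[3.5,0,0],1],[[0,0,0],[3,0,0],1],[[0,0,0],[0,0,0],1],[[0,0,0],[0,0,0],1]]'; python3 g.py .5902 .0612 .32 11.4;  python3 - <<'E'
from m import *
s=r.get_state();t=s["tcp_pos"];c=cap("side");P=cloud(c);m=wood(c)
w=P-t;k=m&(np.hypot(w[...,0],w[...,1])<.02)&(w[...,2]<-.015)&(P[...,2]>.232);q=P[k];print(k.sum(),"peg z",q[:,2].min() if len(q) else 0)
a=cv2.resize(cv2.cvtColor(c["color"][150:270,250:400],cv2.COLOR_RGB2BGR),None,fx=5,fy=5,interpolation=cv2.INTER_CUBIC);cv2.imwrite("pics/c6.png",a)
E
```

```text
time_s: 20.95
tcp_pos: [0.4633, 0.0356, 0.3305]
eef_rot: [-180.0, -0.3, 11.4]
contact_force: [0.0, 0.9, -0.8]
gripper_width: 0.0197
gripper_force: 25.0
time_s: 21.75
tcp_pos: [0.5801, 0.0591, 0.3238]
eef_rot: [180.0, 0.2, 11.3]
contact_force: [-0.0, 0.3, -0.9]
gripper_width: 0.0198
gripper_force: 25.0
turn [ 0.03  0.24 -0.07] shift [ 1.03 -0.01  0.38]
t 21.75 [0.5801 0.0591 0.3238] [179.97   0.24  11.33] F [-0.   0.3 -0.9] M [-0.07 -0.01 -0.  ] w 0.0198 g 25.0
20 peg z 0.2518105550289501
```

View pics/c6.png

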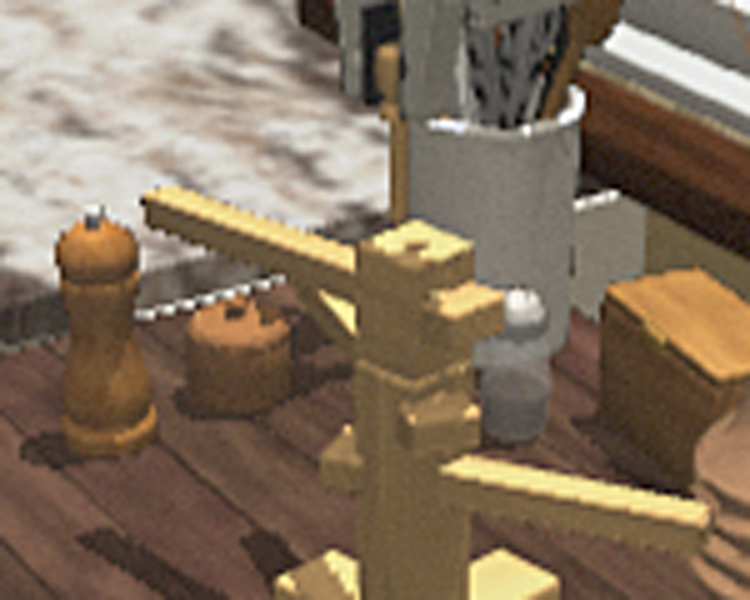

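The picture shows the bar through the block with its head flush at (465,300). The peg hangs upright at (397,150), just short of the hole at (415,242).

```bash
python3 -m crank '[[[0,0,0],[1,0,0],1],[[0,0,0],[0,0,0],1],[[0,0,0],[0,0,0],1]]' && python3 g.py .5902 .0612 .308 11.4 && python3 -m crank '[[[0,0,0],[0,0,0.6],1],[[0,0,0],[0,0,0.5],1],[[0,0,0],[0,0,0.4],1],[[0,0,0],[0,0,0.3],1],[[0,0,0],[0,0,0],1]]'; python3 g.py .5902 .0612 .258 11.4
```

```text
time_s: 22.1
tcp_pos: [0.5901, 0.0612, 0.3262]
eef_rot: [-180.0, -0.0, 11.4]
contact_force: [0.9, -0.8, -1.5]
gripper_width: 0.0201
gripper_force: 25.0
turn [-0.01 -0.02 -0.04] shift [ 0.01 -0.    1.82]
t 22.1 [0.5901 0.0612 0.3262] [-1.7999e+02 -2.0000e-02  1.1360e+01] F [ 0.9 -0.8 -1.5] M [ 0.01 -0.01  0.03] w 0.0201 g 25.0
time_s: 22.6
tcp_pos: [0.59, 0.0611, 0.3074]
eef_rot: [180.0, 0.1, 11.4]
contact_force: [0.6, -0.4, -0.1]
gripper_width: 0.02
gripper_force: 25.0
turn [ 0.01  0.05 -0.04] shift [ 0.02 -0.01  4.94]
t 22.6 [0.59   0.0611 0.3074] [1.7999e+02 5.0000e-02 1.1360e+01] F [ 0.6 -0.4 -0.1] M [-0.08  0.   -0.04] w 0.0200 g 25.0
```

```bash
python3 -m crank '[[[0,0,0],[0,0,0.4],1],[[0,0,0],[0,0,0.4],1],[[0,0,0],[0,0,0.4],1],[[0,0,0],[0,0,0.4],1],[[0,0,0],[0,0,0],1]]'; python3 g.py .5902 .0612 .258 11.4
```

```text
time_s: 23.1
tcp_pos: [0.59, 0.0611, 0.2912]
eef_rot: [180.0, 0.1, 11.4]
contact_force: [0.4, -0.3, -0.5]
gripper_width: 0.0196
gripper_force: 25.0
turn [ 0.    0.07 -0.04] shift [ 0.02 -0.01  3.32]
t 23.1 [0.59   0.0611 0.2912] [1.800e+02 7.000e-02 1.136e+01] F [ 0.4 -0.3 -0.5] M [-0.06  0.01  0.02] w 0.0196 g 25.0
```

```bash
python3 -m crank '[[[0,0,0],[0,0,0.2],1],[[0,0,0],[0,0,0.2],1],[[0,0,0],[0,0,0.2],1],[[0,0,0],[0,0,0],1]]'; python3 g.py .5902 .0612 .258 11.4
```

```text
time_s: 23.5
tcp_pos: [0.5902, 0.0611, 0.2857]
eef_rot: [180.0, 0.0, 11.4]
contact_force: [-0.3, 0.7, -0.1]
gripper_width: 0.0199
gripper_force: 25.0
turn [ 0.    0.02 -0.04] shift [ 0.   -0.01  2.77]
t 23.5 [0.5902 0.0611 0.2857] [1.800e+02 2.000e-02 1.136e+01] F [-0.3  0.7 -0.1] M [-0.04 -0.01  0.02] w 0.0199 g 25.0
```

In the slot with no resistance, so I'll go on down.

```bash
python3 -m crank '[[[0,0,0],[0,0,0.4],1],[[0,0,0],[0,0,0.4],1],[[0,0,0],[0,0,0.4],1],[[0,0,0],[0,0,0.4],1],[[0,0,0],[0,0,0.3],1],[[0,0,0],[0,0,0],1]]' && python3 -m crank '[[[0,0,0],[0,0,0.3],1],[[0,0,0],[0,0,0.3],1],[[0,0,0],[0,0,0.2],1],[[0,0,0],[0,0,0],1]]'; python3 g.py .5902 .0612 .258 11.4
```

```text
time_s: 24.1
tcp_pos: [0.5901, 0.0611, 0.2664]
eef_rot: [180.0, 0.1, 11.4]
contact_force: [0.1, -0.5, -1.1]
gripper_width: 0.0198
gripper_force: 25.0
time_s: 24.5
tcp_pos: [0.5901, 0.0611, 0.2587]
eef_rot: [180.0, 0.0, 11.4]
contact_force: [0.0, 0.5, -0.7]
gripper_width: 0.0197
gripper_force: 25.0
turn [ 0.    0.03 -0.04] shift [ 0.01 -0.    0.07]
t 24.5 [0.5901 0.0611 0.2587] [1.800e+02 3.000e-02 1.136e+01] F [ 0.   0.5 -0.7] M [-0.03 -0.07 -0.03] w 0.0197 g 25.0
```

```bash
python3 -m crank '[[[0,0,0],[0,0,0.1],1],[[0,0,0],[0,0,0.1],1],[[0,0,0],[0,0,0],1]]';  python3 -m crank '[[[0,0,0],[0,0,0],1],[[0,0,0],[0,0,0],-1],[[0,0,0],[0,0,0],-1],[[0,0,0],[0,0,0],-1],[[0,0,0],[0,0,-1],-1],[[0,0,0],[0,0,-3],-1],[[0,0,0],[0,0,-4],-1],[[0,0,0],[0,0,-4],-1]]' && python3 -m crank '[[[0,0,0],[-4,0,0],-1],[[0,0,0],[-4,0,0],-1],[[0,0,0],[-4,-2,0],-1],[[0,0,0],[-3,-4,0],-1],[[0,0,0],[0,-4.5,0],-1],[[0,0,0],[0,-4.5,0],-1],[[0,0,0],[0,-4.5,0],-1],[[0,0,0],[0,0,0],-1]]'; python3 - <<'E'
from m import *
c=cap("top");P=cloud(c);m=wood(c);z=P[...,2];x=P[...,0];y=P[...,1]
fit(m&(abs(y)<.2)&(z>.222)&(z<.232)&(x>.54),P,"block")
fit(m&(abs(y)<.1)&(z>.245)&(z<.3)&(x>.5)&(x<.65),P,"pegtop")
fit(m&(y>.09)&(y<.3)&(z>.175)&(z<.216)&(x>.5)&(x<.66),P,"bar L")
fit(m&(y<.05)&(y>-.02)&(z>.19)&(z<.225)&(x>.5)&(x<.66),P,"head")
a=cv2.resize(cv2.cvtColor(c["color"][160:280,210:330],cv2.COLOR_RGB2BGR),None,fx=3.3,fy=3.3,interpolation=cv2.INTER_CUBIC)
c=cap("side");b=cv2.resize(cv2.cvtColor(c["color"][180:300,260:380],cv2.COLOR_RGB2BGR),None,fx=3.3,fy=3.3,interpolation=cv2.INTER_CUBIC)
cv2.imwrite("pics/c7.png",np.hstack([a,b]))
E
```

```text
time_s: 24.8
tcp_pos: [0.5906, 0.0612, 0.258]
eef_rot: [180.0, -0.1, 11.4]
contact_force: [-0.9, 0.2, 4.0]
gripper_width: 0.0195
gripper_force: 25.0
time_s: 25.6
tcp_pos: [0.5901, 0.0609, 0.3789]
eef_rot: [180.0, 0.0, 11.4]
contact_force: [1.5, 0.8, -0.3]
gripper_width: 0.0705
gripper_force: 0.0
time_s: 26.4
tcp_pos: [0.4039, 0.2267, 0.3774]
eef_rot: [-180.0, -0.0, 11.6]
contact_force: [-0.2, -1.3, -1.0]
gripper_width: 0.0878
gripper_force: 0.0
block 87 mean [0.5864 0.0589 0.2279] medz 0.2281 rect [592.   61.4] [40.7 39.7] 10.6
pegtop 73 mean [0.5914 0.0611 0.2606] medz 0.2611 rect [592.4  61.7] [18.3 18. ] 49.3
bar L 648 mean [0.5698 0.1724 0.2041] medz 0.2042 rect [570.2 172.4] [ 20.7 170.7] 11.2
head 147 mean [0.5971 0.0299 0.2119] medz 0.2119 rect [593.6  30. ] [29.4 45.2] 79.5
```

View pics/c7.png

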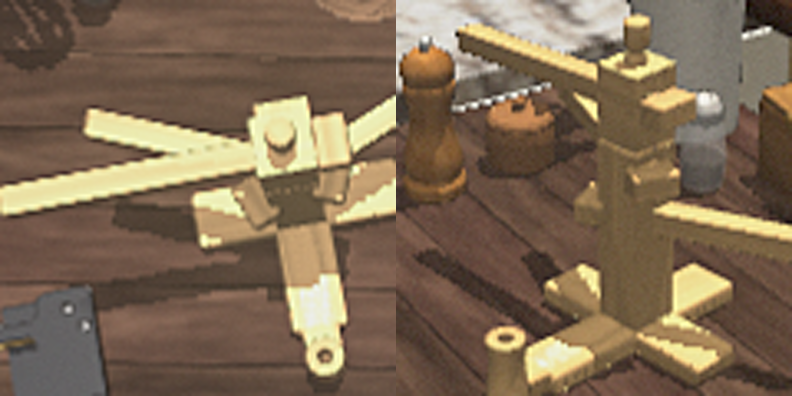

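The peg is fully home: its top is at 0.261 m, where 0.260 is expected. The block reads 10.6° and the bar 11.2°, against 11.4° for the foot. The head sits against the block and the robot is clear, so I'll hand in.

```bash
python3 -c "
from plant import r
print(r.close_job())"
```

```text
the job is handed in; nothing more can be done
None
```

The rack is ready and the job is handed in at about 26 s: the block is square to the foot, the arm is through with its head against the block (its plain end hangs about 3° low, from play in the hole), and the peg is fully home. I kept clear of the things round the rack and felt no contact with them, but did not measure their positions again afterwards.

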